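Switch the reactor outlet selector to the wide beaker

ROBOT

A 6-joint arm with a two-finger parallel gripper is mounted at the origin on the work surface. World frame = base frame: x ahead of the robot, y to its left, z up, the work surface at z = 0. Lengths are in m, angles in degrees, forces in N, time in s.
With the tool pointing down it reaches from about 0.35 to 0.875 m from the base axis. Payload 4.2 kg.
Tool frame: the origin (TCP) lies on the front face of the gripper's body, between the roots of the fingers; the fingertips stand 70 mm ahead of it and the grasp point (between the pads) lies 51 mm ahead of it (r.nose_length is the distance from the TCP to the fingertips, in m); z points along the fingers, y is the direction in which the jaws open and shut (so a half turn about z gives the same grasp; the last joint's range is limited). The gripper opens to 87 mm and grips with 3 to 60 N. Pads are 19 mm wide; open, the fingers measure 117 mm over their backs; the gripper's body (75 mm by 190 mm) begins 51 mm behind the grasp point.
Start: joints at [-60.069, 22.042, 0.453, 0, -68.411, -14.817], TCP at [0.163, -0.603, 0.292] pointing down, gripper open.
Joint ranges: [-179.83, 179.83], [-69.29, 118.12], [-61.27, 80.66], [-181.25, 117.63], [-171.15, -9.14], [-177.46, 177.46]. Speed limits (degrees/s): [159.86, 159.86, 180, 180, 180, 180].

INTERFACE

Orientations are given as a 3x3 rotation matrix whose columns are the frame's x, y, z axes.
In Python, from station import telemetry, capture, order, r gives the robot as it stands.
- The arm moves only by the tool drive_tool, never from a script. Its argument "series" is a list of rows, each a list of 4 numbers: the shift along the tool's x, y, z as a fraction of full scale, then the turn about the tool's z as a fraction of full scale. In form: [[dx, dy, dz, turn], ...]. A call has 1 to 10 rows; each row is the pose to reach, as a shift and turn from the pose commanded when the call began, along the tool's axes at that moment; what a row does not reach only later rows make up. Full scale, the value 1, is 0.12 m for a shift and 2 rad for a turn. A row lasts 1/8 s, in which the tool goes at most 62.5 mm and 10.7 degrees, less where a joint would pass 70% of its speed; a pose out of reach is approached as far as the arm can. A call with a number of a shift or a turn outside -1 to 1 is refused whole. A call with a gripper value outside its range is refused whole. "fingers" is the finger opening in mm, from 0 to 87, set as the call begins (left out, the last holds). The fingers move at their own pace and stop on an object; the grip force is fixed at half the most. Time passes only in rows, so rows that repeat a pose let the fingers close. It gives the time, the measured TCP pose, the force and the opening at its end, in the units of the state.
- telemetry.sense(): the state, without advancing time (a new reading comes with each control period).
- capture(name): name is "scene" or "top"; returns a dict with "color" (384x512x3 uint8, blue, green, red), "fx", "fy", "cx", "cy" (pixels), "eye" and "attitude" of the camera in the world. Camera axes: x right, y up, looking along -z (the intrinsics and any distortion apply to the point x, -y, -z); pixel columns grow to the right and rows downward; lengths in m; the calibration is good to about 2 mm. A picture is of the moment at which its call begins. There is no depth.
- order.finish_job(): hands the job in, once; it reports no verdict.
The state is a dict: "time_s": time; "joints": joint angles; "joint_velocities": joint speeds; "effort": joint torques, N m; "tcp_pos": TCP position; "ee_rot": TCP orientation; "wrist_force": force on the tool from outside, world axes, zero at the start; "moment": the same for the moment, N m; "gripper_width": opening from 0.0 (shut) to 1.0 (fully open).
Only numpy, scipy, OpenCV 4.12 (cv2) and the standard library are available. Lean on these libraries where they do the work, as an engineer would, in place of code of your own. Each camera call takes 0.05 s, during which the arm holds its last target. There are 200 camera calls.

TASK

Set the outlet selector on the sloped panel so that it feeds the wide, squat glass beaker: pull the black knob straight out to unlock it, turn it until its pointer has swung fully to the side where the beaker stands, and push it back fully home so that it locks there. Let go of it, and leave the glassware, bottles and tools where they are.

Things in the scene. Friction and masses are not known exactly. Their poses are not given: they have to be found in the camera images.
- valve_box: white wedge-shaped housing, fixed, 210 x 240 x 152 mm; origin on the table under the knob's foot, x to its high back, y to its left as the robot sees it, z up. Its panel slopes 30 degrees from the table, facing the robot and up; gauge and boss on it are under 14 mm high. Bent steel outlet pipes 12 mm thick reach to y = +190 and -190 mm (x = 80 mm, 144 mm high), a receiver under each
- selector_foot (a point): where the knob's axis leaves the panel, 100 mm above the table; its axes are the housing's. Round it, fixed on the panel: a notched steel collar 52 mm across, standing 10 mm off the panel, on a 60 mm disc 3 mm thick. The knob's axis leans 30 degrees from vertical, towards the housing's -x
- selector_grip (a point): centre of the knob's black bar grip, on its axis, 38 mm off the panel when pushed in. z: out of the panel along the axis; x: along the bar towards the pointer. Bar 46 mm long (x), 14 mm thick (y), from 23 mm below to 15 mm above this point (z); white dash at its pointer end. Below it a 32 mm disc, 5 mm thick, and a steel pointer dog 6 mm wide reaching 24 mm from the axis
- selector_pull (a joint): how far the knob is pulled out along its axis, m: 0 fully home, 0.014 fully out (stop). About 3 N of friction, no spring: it stays where left. Pushed in, the dog sits in a notch of the collar and the knob cannot be turned to another notch; beyond 0.008 it turns freely. Between notches it does not go in further than about 0.007
- selector (a joint): angle of the knob about its axis, rad, growing counter-clockwise for someone facing the panel: 0 pointer up the slope (closed), about +1.25 in the notch on the housing's +y side, -1.25 in the notch on its -y side; stops at +1.30 and -1.30. Starts in the wide middle notch, within 0.15 of 0. Side notches take the dog within about 0.07 of their angle. Friction 0.05 N m, stays where left
- beaker_mid (a point): wide squat open glass beaker, 80 mm diameter, 75 mm high, under one of the outlets (either one); this point is at its centre, half-way up. The knob must point to its side. Not to be moved.
- tall_cylinder_mid (a point): narrow tall open glass cylinder, 42 mm diameter, 105 mm high, under the other outlet; this point is at its centre, half-way up. Not to be moved.
- sample_jar_mid (a point): bystander: small closed glass jar, 44 mm diameter, 45 mm high, in front of the housing; its centre
- wrench_mid (a point): bystander: flat steel wrench, 150 mm long, lying in front of the housing; its middle
- amber_bottle_mid (a point): bystander: amber bottle, 68 mm diameter, 150 mm high, at the left of the table; its centre
- white_bottle_mid (a point): bystander: white bottle, 60 mm diameter, 140 mm high, at the right of the table; its centre
- screwdriver_mid (a point): bystander: screwdriver, 190 mm long, lying at the right of the table; its middle
There are look-alikes about, which are no part of the job. Leave any red or yellow look-alike of the part that bears beaker_mid alone.

How it is judged:
By the outcome, as a careful person would: the job done as asked, in the order asked, and still so for the second after the job is handed in, with the robot touching nothing.
It also fails if it takes over 38 s, if anything falls off the work surface, if the arm or the gripper's body presses on something with over 40 N, if the wrist force passes 120 N, or if a joint passes its speed limit or range.

## Working session

There is one attempt and no reset: what is moved stays moved. The work goes in short steps, Python scripts to look and compute and a tool call to move; the robot and the scene stay as the last step left them, time stands still between calls to the robot, and variables do not carry over. Pictures are saved under pics/ and viewed, about 8 in all and at most 12, crops included, and the job is handed in when it is done.

Besides the shell and the picture viewer there is one more tool, called after ">>>" by a JSON object that holds its "api" and its "payload", one argument or row to a line. drive_tool: Moves the arm, as the interface text tells. Shift numbers are shares of 0.12 m and turn numbers shares of 2 rad, none past 1 either way. Its arguments: {"type":"object","properties":{"series":{"type":"array","items":{"type":"array","items":{"type":"number","minimum":-1,"maximum":1}}},"fingers":{"type":"number"}},"required":["series"]}

```bash
mkdir -p pics; ls; python3 - <<'E'
from station import telemetry, capture, order, r
import cv2,numpy as np
for n in("scene","top"):
    c=capture(n); cv2.imwrite(f"pics/{n}0.png",c["color"]); print(n,{k:(np.round(v,4).tolist()) for k,v in c.items() if k!="color"})
s=telemetry.sense(); print({k:np.round(v,3).tolist() for k,v in s.items()}, r.nose_length)
E
```

```text
pics
scene {'fx': 381.0387, 'fy': 381.0387, 'cx': 248.1171, 'cy': 191.3603, 'eye': [1.0583, 0.5528, 1.0865], 'attitude': [[-0.7364, -0.5257, 0.4258], [0.6763, -0.5869, 0.4451], [0.0159, 0.6158, 0.7878]]}
top {'fx': 355.9233, 'fy': 355.9233, 'cx': 258.503, 'cy': 183.2407, 'eye': [0.3016, -0.0224, 1.2957], 'attitude': [[-0.0367, 0.9773, -0.2086], [-0.9993, -0.0365, 0.0051], [-0.0026, 0.2086, 0.978]]}
{'time_s': 0.1, 'joints': [-60.071, 22.089, 0.388, -0.024, -68.414, -14.82], 'joint_velocities': [-0.032, -0.051, 0.065, 0.05, 0.073, -0.027], 'effort': [-0.0, -39.169, 18.794, 4.232, 0.013, -0.0], 'tcp_pos': [0.163, -0.603, 0.291], 'ee_rot': [[-0.965, -0.261, -0.001], [-0.261, 0.965, 0.002], [0.0, 0.002, -1.0]], 'wrist_force': [0.52, -1.118, -0.174], 'moment': [-0.041, 0.047, -0.013], 'gripper_width': 0.997} 0.0697
```

View pics/scene0.png

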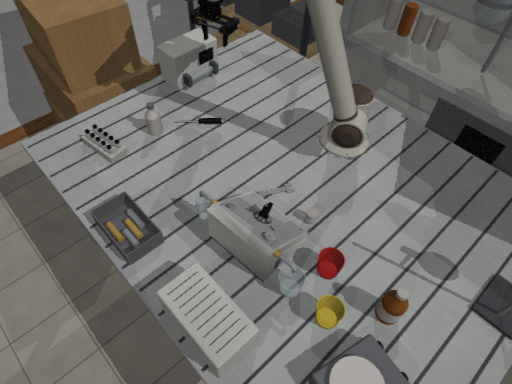

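View pics/top0.png

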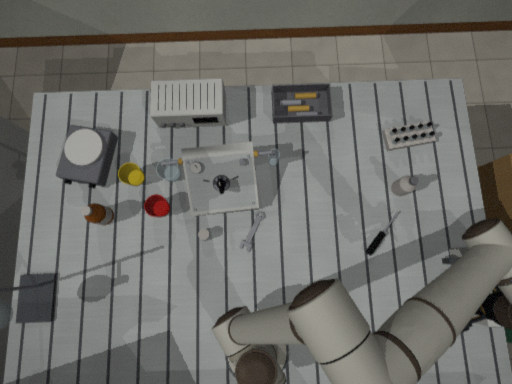

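The top view shows the housing at about (220,180). The wide glass is at its left, about (170,172), and the narrow one at its right, about (275,158). I'll zoom in on both views.

```bash
python3 - <<'E'
import cv2,numpy as np
a=cv2.imread("pics/top0.png")[130:260,150:300]; b=cv2.imread("pics/scene0.png")[170:310,180:350]
a=cv2.resize(a,(450*800//900,390*800//900),interpolation=3); 
b=cv2.resize(b,(400,int(140*400/170)),interpolation=3)
h=max(a.shape[0],b.shape[0]); o=np.zeros((h,800,3),np.uint8); o[:a.shape[0],:400]=a;o[:b.shape[0],400:]=b
cv2.imwrite("pics/z0.png",o)
c=cv2.imread("pics/top0.png")[165:205,200:245]; c=cv2.resize(c,None,fx=9,fy=9,interpolation=2)
d=cv2.imread("pics/scene0.png")[190:230,245:290]; d=cv2.resize(d,None,fx=8.8,fy=9,interpolation=2)
cv2.imwrite("pics/z1.png",np.hstack([c,d])[:, :800])
E
```

```text
(no output)
```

View pics/z0.png

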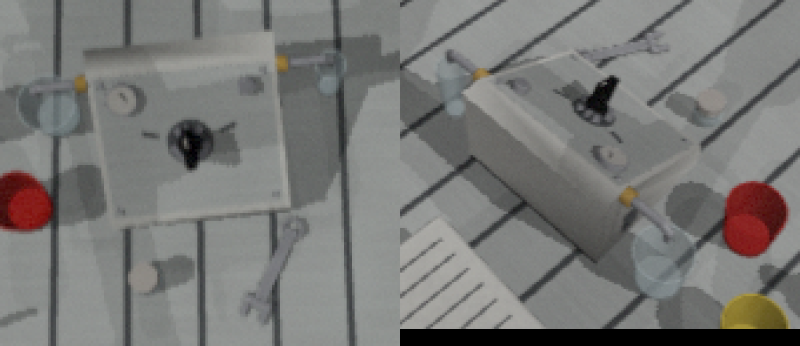

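View pics/z1.png

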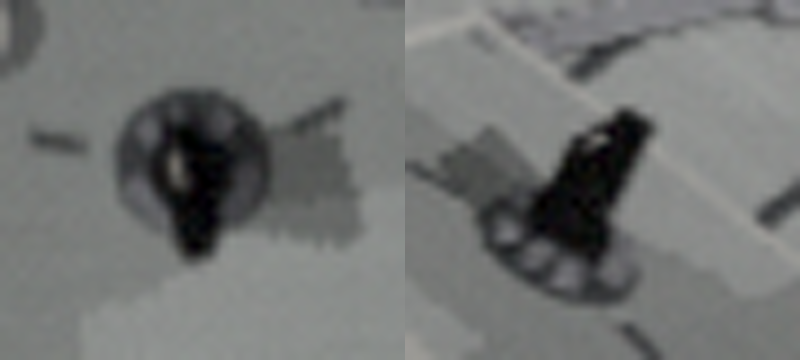

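Beaker is on the left (+y side), so the target is +1.25. Next I measure the foot, the yaw and the grip.

```bash
cat > h.py <<'E'
import numpy as np,cv2
from station import telemetry, capture, order, r
def ray(c,u,v):
    d=np.array([(u-c["cx"])/c["fx"],-(v-c["cy"])/c["fy"],-1.]); d=np.array(c["attitude"])@d
    return np.array(c["eye"]),d/np.linalg.norm(d)
def tri(c1,p1,c2,p2):
    e1,d1=ray(c1,*p1);e2,d2=ray(c2,*p2)
    t=np.linalg.lstsq(np.c_[d1,-d2],e2-e1,rcond=None)[0]
    a,b=e1+t[0]*d1,e2+t[1]*d2
    return (a+b)/2,np.linalg.norm(a-b)
def plane(c,p,z):
    e,d=ray(c,*p); return e+d*(z-e[2])/d[2]
def pix(c,P):
    q=np.array(c["attitude"]).T@(np.array(P)-c["eye"]); return np.array([c["cx"]-c["fx"]*q[0]/q[2],c["cy"]+c["fy"]*q[1]/q[2]])
def blobs(c,box,lo,hi,mn=4):
    u0,v0,u1,v1=box; m=cv2.inRange(cv2.cvtColor(c["color"],cv2.COLOR_BGR2HSV)[v0:v1,u0:u1],lo,hi)
    n,_,st,ce=cv2.connectedComponentsWithStats(m)
    return [(ce[i]+[u0,v0],st[i,4]) for i in range(1,n) if st[i,4]>=mn]
E
python3 - <<'E'
from h import *
T=capture("top");S=capture("scene")
np.set_printoptions(precision=4,suppress=True)
bt=blobs(T,(150,130,300,200),(15,120,90),(28,255,255));bs=blobs(S,(180,170,300,280),(15,120,90),(28,255,255))
print(bt,bs)
print("foot",tri(T,(221.4,182.6),S,(262.6,216.7)))
for z in(.1026,.107):print(plane(T,(221.4,182.6),z),plane(S,(262.6,216.7),z))
for z in (.02,.031): print("front",plane(T,(195,214.4),z),plane(T,(258.7,207.6),z))
kt=blobs(T,(205,168,240,205),(0,0,0),(180,255,38));ks=blobs(S,(245,195,290,230),(0,0,0),(180,255,38));print(kt,ks)
if len(bt)>1 and len(bs)>1:
  a=sorted(bt,key=lambda q:q[0][0]);b=sorted(bs,key=lambda q:-q[0][0])
  P=[tri(T,a[i][0],S,b[i][0]) for i in(0,-1)];print(P); d=P[0][0]-P[1][0];print(np.degrees(np.arctan2(-d[0],d[1])),np.linalg.norm(d))
E
```

```text
[(array([255.35, 153.45]), np.int32(20)), (array([179.7647, 160.9412]), np.int32(17))] [(array([213.6923, 200.7692]), np.int32(13)), (array([276.4516, 253.129 ]), np.int32(31))]
foot (array([0.5619, 0.0998, 0.103 ]), np.float64(0.003319979491011977))
[0.563  0.0985 0.1026] [0.5607 0.1009 0.1026]
[0.562  0.0981 0.107 ] [0.5629 0.1029 0.107 ]
front [0.4676 0.2036 0.02  ] [ 0.4837 -0.0264  0.02  ]
front [0.4661 0.2017 0.031 ] [ 0.4821 -0.0264  0.031 ]
[(array([221.561 , 184.4512]), np.int32(82))] [(array([265.1262, 210.8058]), np.int32(103))]
[(array([0.6353, 0.2332, 0.1393]), np.float64(0.001616683337525545)), (array([ 0.6514, -0.0226,  0.1431]), np.float64(0.0028684824397088044))]
3.5895934496803505 0.2563703060646781
```

Foot is about (0.563, 0.0995, 0.100) and yaw about 3.7°. The pipes, front edge and disc all agree. Next: the knob angle from the white dash, and the beaker side check.

```bash
cat >> h.py <<'E'
YAW=np.radians(3.7);FOOT=np.array([.563,.0995,.1])
c_,s_=np.cos(YAW),np.sin(YAW); H=np.array([[c_,-s_,0],[s_,c_,0],[0,0,1]])   # housing axes
N=H@[-.5,0,.75**.5]; U=H@[.75**.5,0,.5]; Y=H@[0,1,0]
def onface(c,p,off):  # ray onto plane off metres off the panel -> (u,y)
    e,d=ray(c,*p); q=e+d*((FOOT+off*N-e)@N)/(d@N)-FOOT; return np.round([q@U*1e3,q@Y*1e3],1)
E
python3 - <<'E'
from h import *
T=capture("top");S=capture("scene")
for n,c,b in(("T",T,(212,175,232,196)),("S",S,(255,195,280,220))):
    u0,v0,u1,v1=b; g=c["color"][v0:v1,u0:u1].max(2); print(n);print("\n".join(f"{v0+i} "+" ".join(f"{x:3d}" for x in row) for i,row in enumerate(g)))
for n,c,p in(("T",T,(219.8,183.3)),("S",S,(266.2,205.3))): print(n,onface(c,p,.053))
for n,c,p in(("T",T,(170.5,171.5)),("S",S,(289,282))): print("beaker mid",plane(c,p,.0375),H.T@(plane(c,p,.0375)-FOOT))
E
```

```text
T
175 125 126 125 126 116 111  92  76  64  64  70  69  88 112 118 124 127 124 126 125
176 125 127 125 109  90  71  65  68  59  52  54  58  64  79  82 113 126 128 127 126
177 125 126 114  82  76  60  59  74  66  42  53  58  75  64  53  85 111 124 123 123
178 123 116  81  77  94  73  42  56  43  28  45  61  75  81  57  47  75 111 114 114
179 122 101  68  90  99  79  35  15  21  15  35  57  69  62  44  40  51  82  91  89
180 114  80  65  81  94  72  25  13   4   9  14  31  45  44  37  38  41  58  85  88
181 106  73  57  58  71  44  28  41  15  12  14  15  23  33  34  40  40  50  84  88
182 110  64  56  56  51  25  46  84  39   0   0  12   6  23  38  49  39  45  81  87
183 106  66  58  62  45  18  47 112  49   4   9  18   2  14  48  61  57  45  80  89
184 112  70  73  76  58  18  33  91  57  21   4   0  19  21  59  68  69  43  76  88
185 123  83  94 101  77  40  26  65  60  23  16  18  21  31  66  70  62  54  82  89
186 124  96 101 104  99  60  25  21  28   0  13  15  24  48  72  72  57  60  85  89
187 124 108  91  98 102  86  53  20  16  18  10   2  43  68  70  67  57  83  93  96
188 12
[... 2763 characters left out ...]
  63  29  18  21  20  15  14  21   9  21  67 110 128 138 138 139 140 138 139 140 140 139
216  91 112 100  64  50  51  39  20  14  18  13   5  17  65  99 106 125 139 137 138 139 139 140 138 142
217  54  53  49  65  95 100  88  48  30  24   7  18  21  71 101 107 116 125 128 138 136 137 139 140 142
218  67  53  50  80 101  95  83  63  71  59  25  24  56  92 103 109 116 123 122 122 121 126 138 140 139
219 105  66  57  76  97  83  60  83 103  94  70  43  81 108 103 101 108 123 121 120 118 121 130 138 137
T [15.2 -0. ]
S [15.1  2.9]
beaker mid [0.62554937 0.28981589 0.0375    ] [ 0.07470051  0.18588274 -0.0625    ]
beaker mid [0.63110507 0.29081125 0.0375    ] [ 0.08030887  0.18651751 -0.0625    ]
```

>>> {"api": "drive_tool", "payload": {
  "series": [
    [0, 0, 0, 0.05],
    [0, 0, 0, 0.1],
    [0, 0, 0, 0.1]
  ],
  "fingers": 60
}}

```text
time_s: 0.68
tcp_pos: [0.163, -0.6033, 0.2921]
ee_rot: [[-0.998, -0.065, -0.0], [-0.065, 0.998, 0.0], [0.0, 0.0, -1.0]]
wrist_force: [-1.0, 0.7, 0.2]
gripper_width: 0.752
```

Beaker mid lands at housing (78, 186) mm, which fits the +y outlet. The knob angle is about +0.05 to 0.1. Moving over now.

>>> {"api": "drive_tool", "payload": {
  "series": [
    [-0.2, 0.32, 0, 0],
    [-0.4, 0.64, 0, 0],
    [-0.591, 0.9375, 0, 0]
  ]
}}

```text
time_s: 1.05
tcp_pos: [0.227, -0.4854, 0.2922]
ee_rot: [[-0.998, -0.065, 0.0], [-0.065, 0.998, -0.0], [-0.0, -0.0, -1.0]]
wrist_force: [0.4, -0.5, 0.7]
gripper_width: 0.688
```

>>> {"api": "drive_tool", "payload": {
  "series": [
    [-0.2, 0.32, 0, 0],
    [-0.4, 0.64, 0, 0],
    [-0.591, 0.9375, 0, 0]
  ]
}}

```text
time_s: 1.42
tcp_pos: [0.2907, -0.3684, 0.2925]
ee_rot: [[-0.998, -0.066, 0.001], [-0.066, 0.998, -0.0], [-0.001, -0.0, -1.0]]
wrist_force: [0.2, -0.0, -0.8]
gripper_width: 0.693
```

>>> {"api": "drive_tool", "payload": {
  "series": [
    [-0.2, 0.32, 0, 0],
    [-0.4, 0.64, 0, 0],
    [-0.591, 0.9375, 0, 0]
  ]
}}

```text
time_s: 1.8
tcp_pos: [0.3543, -0.2516, 0.2926]
ee_rot: [[-0.998, -0.066, 0.001], [-0.066, 0.998, -0.0], [-0.001, -0.0, -1.0]]
wrist_force: [0.9, 0.6, -0.8]
gripper_width: 0.691
```

>>> {"api": "drive_tool", "payload": {
  "series": [
    [-0.2, 0.32, 0, 0],
    [-0.4, 0.64, 0, 0],
    [-0.591, 0.9375, 0, 0]
  ]
}}

```text
time_s: 2.17
tcp_pos: [0.4179, -0.1347, 0.2926]
ee_rot: [[-0.998, -0.066, 0.001], [-0.066, 0.998, -0.0], [-0.001, -0.0, -1.0]]
wrist_force: [0.3, -0.4, 0.8]
gripper_width: 0.686
```

>>> {"api": "drive_tool", "payload": {
  "series": [
    [-0.2, 0.32, 0, 0],
    [-0.4, 0.64, 0, 0],
    [-0.591, 0.9375, 0, 0]
  ]
}}

```text
time_s: 2.55
tcp_pos: [0.4816, -0.0179, 0.2926]
ee_rot: [[-0.998, -0.066, 0.001], [-0.066, 0.998, 0.0], [-0.001, 0.0, -1.0]]
wrist_force: [-0.1, 0.5, -0.4]
gripper_width: 0.693
```

>>> {"api": "drive_tool", "payload": {
  "series": [
    [-0.2, 0.32, 0, 0],
    [-0.4, 0.64, 0, -0.02],
    [-0.591, 0.9375, 0.1, -0.026],
    [-0.591, 0.9375, 0.3, -0.026],
    [-0.591, 0.9375, 0.3, -0.026]
  ]
}}

```text
time_s: 3.18
tcp_pos: [0.5437, 0.0974, 0.2543]
ee_rot: [[-0.993, -0.117, -0.005], [-0.117, 0.993, -0.002], [0.005, -0.001, -1.0]]
wrist_force: [-0.1, -0.2, 0.2]
gripper_width: 0.689
```

>>> {"api": "drive_tool", "payload": {
  "series": [
    [0, 0, 0.2, 0],
    [0, 0, 0.4, 0],
    [0, 0, 0.53, 0],
    [0, 0, 0.53, 0]
  ],
  "fingers": 40
}}

```text
time_s: 3.68
tcp_pos: [0.5444, 0.097, 0.1924]
ee_rot: [[-0.993, -0.116, -0.001], [-0.116, 0.993, -0.001], [0.001, -0.001, -1.0]]
wrist_force: [-0.0, 0.1, -0.2]
gripper_width: 0.463
```

```bash
python3 - <<'E'
from h import *
S=capture("scene");T=capture("top")
a=cv2.resize(S["color"][150:270,205:325],(400,400),interpolation=2);b=cv2.resize(T["color"][130:250,160:280],(400,400),interpolation=2)
cv2.imwrite("pics/g1.png",np.hstack([a,b]))
E
```

```text
(no output)
```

View pics/g1.png

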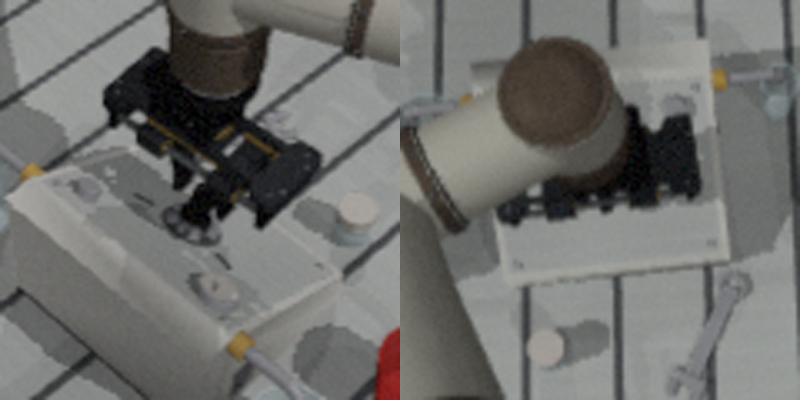

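Scene crop: the knob at about (195,205) sits between the two fingers, (180,180) and (262,215). Closing.

>>> {"api": "drive_tool", "payload": {
  "series": [
    [0, 0, 0, 0],
    [0, 0, 0, 0],
    [0, 0, 0, 0],
    [0, 0, 0, 0],
    [0, 0, 0, 0]
  ],
  "fingers": 0
}}

```text
time_s: 4.4
tcp_pos: [0.5449, 0.0993, 0.1935]
ee_rot: [[-0.993, -0.116, 0.002], [-0.116, 0.993, 0.003], [-0.002, 0.003, -1.0]]
wrist_force: [-2.1, 6.8, 2.5]
gripper_width: 0.159
```

>>> {"api": "drive_tool", "payload": {
  "series": [
    [0.015, 0.02, -0.027, 0],
    [0.03, 0.02, -0.054, 0],
    [0.046, 0.02, -0.08, 0],
    [0.062, 0.02, -0.108, 0],
    [0.062, 0.02, -0.108, 0],
    [0.062, 0.02, -0.108, 0]
  ]
}}

```text
time_s: 5.15
tcp_pos: [0.5377, 0.0992, 0.2057]
ee_rot: [[-0.993, -0.115, 0.002], [-0.115, 0.993, 0.001], [-0.002, 0.001, -1.0]]
wrist_force: [5.5, 1.1, -5.0]
gripper_width: 0.161
```

>>> {"api": "drive_tool", "payload": {
  "series": [
    [0.0, 0, 0, 0],
    [0, 0, 0, 0],
    [0, 0, 0, 0]
  ],
  "fingers": 40
}}

```text
time_s: 5.52
tcp_pos: [0.5363, 0.0985, 0.2056]
ee_rot: [[-0.993, -0.115, -0.001], [-0.115, 0.993, -0.001], [0.001, -0.0, -1.0]]
wrist_force: [-0.5, -0.8, -0.3]
gripper_width: 0.404
```

```bash
sed -i 's/\.563,\.0995,\.1\]/.563,.101,.1]/' h.py; cat > tr.py <<'E'
from h import *
def tool(th,rho=13,half=20,lead=.1,zt=.136):
    u,y,n=np.array([.75**.5,0,.5]),np.array([0,1,0]),np.array([-.5,0,.75**.5])
    b=np.cos(th)*u+np.sin(th)*y; m=-np.sin(th)*u+np.cos(th)*y
    P=.052*n+[0,0,.1]+rho/1e3*b-.007*m
    P=P-n*(P[2]-zt)/n[2]
    f=np.arctan2(b[1],b[0])+lead
    P=P+half/1e3*np.array([-np.sin(f),np.cos(f),0])
    return H@P+[FOOT[0],FOOT[1],0],f+YAW
def row(s,p,yaw,tip=.0697):
    R=np.array(s["ee_rot"]);d=p+[0,0,tip]-np.array(s["tcp_pos"])
    cur=np.arctan2(-R[0,1],R[1,1]); return np.r_[R.T@d/.12,-(yaw-cur)/2]
if __name__=="__main__":
    s=telemetry.sense();print(s["tcp_pos"],s["wrist_force"],s["gripper_width"])
    for th in [0,.15,.3,.45,.6,.75,.9,1.05,1.2,1.3,1.4]: print(th,np.round(tool(th)[0],4),np.round(row(s,*tool(th)),3))
E
python3 tr.py
```

```text
[0.53627482 0.09854283 0.20558015] [-0.47703878 -0.81927633 -0.26460761] 0.4036493450184994
0 [0.5544 0.1134 0.136 ] [-0.164  0.105 -0.001 -0.024]
0.15 [0.552  0.1146 0.136 ] [-0.145  0.118 -0.001 -0.111]
0.3 [0.5494 0.1154 0.136 ] [-0.125  0.127 -0.001 -0.196]
0.45 [0.5468 0.1157 0.136 ] [-0.104  0.132 -0.001 -0.279]
0.6 [0.5443 0.1158 0.136 ] [-0.083  0.135 -0.001 -0.359]
0.75 [0.5418 0.1155 0.136 ] [-0.062  0.135 -0.001 -0.435]
0.9 [0.5394 0.115  0.136 ] [-0.042  0.133 -0.001 -0.509]
1.05 [0.5371 0.1142 0.136 ] [-0.022  0.129 -0.001 -0.579]
1.2 [0.5348 0.1132 0.136 ] [-0.002  0.123 -0.001 -0.647]
1.3 [0.5334 0.1125 0.136 ] [ 0.01   0.118 -0.001 -0.692]
1.4 [0.532  0.1116 0.136 ] [ 0.023  0.112 -0.001 -0.736]
```

>>> {"api": "drive_tool", "payload": {
  "series": [
    [-0.16, 0.04, 0, -0.02],
    [-0.16, 0.1, 0, -0.024],
    [-0.145, 0.118, 0, -0.1],
    [-0.128, 0.127, 0, -0.18],
    [-0.107, 0.132, 0, -0.26],
    [-0.088, 0.135, 0, -0.34],
    [-0.067, 0.135, 0, -0.42],
    [-0.046, 0.134, 0, -0.5],
    [-0.025, 0.13, 0, -0.57],
    [-0.025, 0.13, 0, -0.57]
  ]
}}

```text
time_s: 6.78
tcp_pos: [0.5381, 0.1146, 0.2059]
ee_rot: [[-0.312, -0.95, 0.001], [-0.95, 0.312, -0.0], [-0.0, -0.001, -1.0]]
wrist_force: [2.8, -0.8, -0.4]
gripper_width: 0.458
```

```bash
python3 - <<'E'
from tr import *
s=telemetry.sense();print(s["tcp_pos"],s["wrist_force"],s["moment"])
for th in [1.05,1.2,1.3,1.4,1.5]: print(th,np.round(row(s,*tool(th)),3))
S=capture("scene");T=capture("top")
a=cv2.resize(S["color"][170:250,225:305],(400,400),interpolation=2);b=cv2.resize(T["color"][150:230,180:260],(400,400),interpolation=2)
cv2.imwrite("pics/g2.png",np.hstack([a,b]))
E
```

```text
[0.53813416 0.11460837 0.20594478] [ 2.77331935 -0.76794942 -0.36078714] [-0.36146619 -0.69490381 -0.07342685]
1.05 [ 0.006  0.007  0.002 -0.01 ]
1.2 [ 0.019  0.023  0.002 -0.078]
1.3 [ 0.029  0.032  0.002 -0.123]
1.4 [ 0.04   0.041  0.002 -0.167]
1.5 [ 0.051  0.049  0.002 -0.21 ]
```

View pics/g2.png

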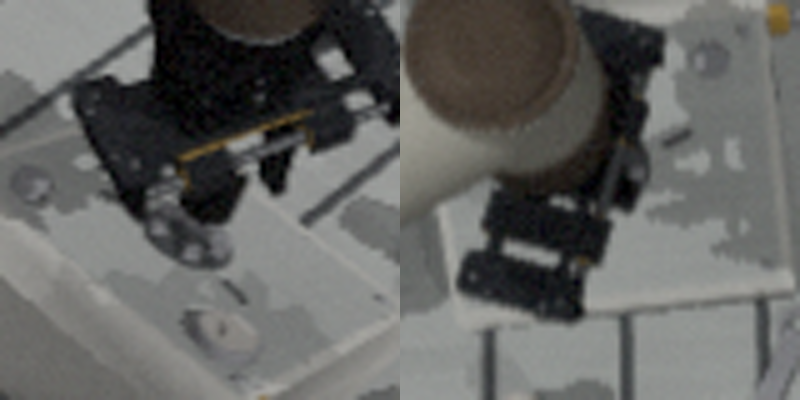

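There is about 3 N of turning contact, and the knob is hidden behind the gripper. I'll carry on to the stop.

>>> {"api": "drive_tool", "payload": {
  "series": [
    [0.01, 0.012, 0, -0.04],
    [0.019, 0.023, 0, -0.08],
    [0.029, 0.032, 0, -0.12],
    [0.035, 0.037, 0, -0.145],
    [0.04, 0.041, 0, -0.167],
    [0.04, 0.041, 0, -0.167]
  ]
}}

```text
time_s: 7.62
tcp_pos: [0.5344, 0.1117, 0.2069]
ee_rot: [[0.018, -1.0, 0.006], [-1.0, -0.018, 0.001], [-0.0, -0.006, -1.0]]
wrist_force: [7.6, -4.3, -0.3]
gripper_width: 0.464
```

>>> {"api": "drive_tool", "payload": {
  "series": [
    [0, 0.012, 0, -0.02],
    [0, 0.024, 0, -0.02],
    [0, 0.024, 0, -0.02]
  ]
}}

```text
time_s: 8.0
tcp_pos: [0.5332, 0.1125, 0.2081]
ee_rot: [[0.058, -0.998, 0.012], [-0.998, -0.058, 0.003], [-0.002, -0.012, -1.0]]
wrist_force: [10.9, -3.8, 1.0]
gripper_width: 0.461
```

At the stop: 11 N resisting. I'll release, lift and look.

>>> {"api": "drive_tool", "payload": {
  "series": [
    [0, -0.05, 0, 0],
    [0, -0.05, -0.2, 0],
    [0, -0.05, -0.6, 0],
    [-0.5, -0.05, -0.9, 0],
    [-1, -0.05, -0.9, 0],
    [-1, -0.05, -0.9, 0]
  ]
}}

```text
time_s: 8.75
tcp_pos: [0.5267, 0.2351, 0.3131]
ee_rot: [[0.062, -0.998, -0.002], [-0.998, -0.062, 0.0], [-0.0, 0.002, -1.0]]
wrist_force: [-0.8, -0.0, 0.4]
gripper_width: 0.462
```

```bash
python3 - <<'E'
from tr import *
S=capture("scene");T=capture("top")
cv2.imwrite("pics/S2.png",S["color"]);cv2.imwrite("pics/T2.png",T["color"])
s=telemetry.sense();print(s["tcp_pos"],s["wrist_force"],s["ee_rot"])
a=cv2.resize(S["color"][185:235,240:290],(400,400),interpolation=2);b=cv2.resize(T["color"][160:210,195:245],(400,400),interpolation=2)
cv2.imwrite("pics/g3.png",np.hstack([a,b]))
for q in (0,.014):
  for th in (0,1.3): 
    P=FOOT+(.053+q)*N+.016*(np.cos(th)*U+np.sin(th)*Y); print(q,th,"dash S",pix(S,P),"T",pix(T,P))
E
```

```text
[0.52686523 0.2324528  0.31254023] [ 0.14814011 -0.48901081 -0.39099434] [[ 0.05978813 -0.99820604 -0.00317364]
 [-0.99821042 -0.05978411 -0.00134736]
 [ 0.00115521  0.00324852 -0.99999406]]
0 0 dash S [265.66291228 205.10930026] T [219.31201422 183.08854121]
0 1.3 dash S [271.5778349  207.18904178] T [215.07936594 186.92726192]
0.014 0 dash S [267.4335147  201.39432403] T [219.06847229 184.40658168]
0.014 1.3 dash S [273.37695618 203.49464995] T [214.78786529 188.28563625]
```

View pics/g3.png

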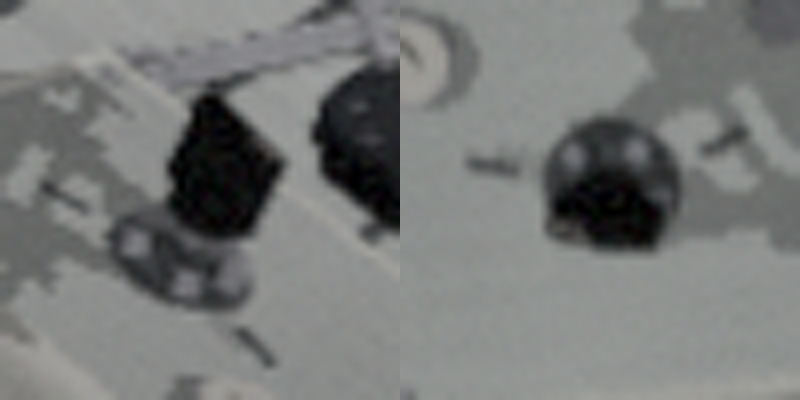

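The knob is turned to the left and still out: in the top crop the dash is at (572,225), which is pixel (216.5,188.1). Next I close the fingers and position them above the bar's top, checking the angle with the bar edge.

```bash
cat > pu.py <<'E'
from tr import *
def hp(x,y,z): return H@[x/1e3,y/1e3,0]+[FOOT[0],FOOT[1],z]
if __name__=="__main__":
    s=telemetry.sense(); T=capture("top")
    R=np.array(s["ee_rot"]);cur=np.arctan2(-R[0,1],R[1,1])
    print(s["tcp_pos"],s["wrist_force"])
    for q in((-23,2,.18),(-23,2,.166),(-23,2,.163),(-20,2,.163-.0052),(-16,2,.163-.0121),(-15,2,.147)): print(q,np.round(row(s,hp(*q),cur),3))
    g=T["color"][160:200,195:245]
    for th in (1.1,1.2,1.3,1.4):
        e=[pix(T,FOOT+.067*N+a*(np.cos(th)*U+np.sin(th)*Y)+.007*(-np.sin(th)*U+np.cos(th)*Y)) for a in(-.023,.023)]
        print(th,np.round(e,1),"crop",np.round([(p-[195,160])*8+[400,0] for p in e]))
E
python3 pu.py
```

```text
[0.52686523 0.2324528  0.31254023] [ 0.14814011 -0.48901081 -0.39099434]
(-23, 2, 0.18) [ 1.095 -0.045  0.525 -0.   ]
(-23, 2, 0.166) [ 1.095 -0.045  0.641 -0.   ]
(-23, 2, 0.163) [ 1.095 -0.046  0.666 -0.   ]
(-20, 2, 0.1578) [ 1.095 -0.071  0.71  -0.   ]
(-16, 2, 0.1509) [ 1.095 -0.104  0.767 -0.   ]
(-15, 2, 0.147) [ 1.094 -0.113  0.8   -0.   ]
1.1 [[225.6 193.3]
 [212.3 188.6]] crop [[645. 267.]
 [538. 229.]]
1.2 [[226.  192.8]
 [212.3 189.3]] crop [[648. 262.]
 [538. 234.]]
1.3 [[226.3 192.1]
 [212.3 190. ]] crop [[651. 257.]
 [539. 240.]]
1.4 [[226.6 191.5]
 [212.5 190.6]] crop [[653. 252.]
 [540. 245.]]
```

The edge slope matches about 1.3 rad, so it is at the stop.

>>> {"api": "drive_tool", "payload": {
  "series": [
    [0.4, -0.02, 0, 0],
    [0.8, -0.045, 0, 0],
    [1, -0.045, 0.2, 0],
    [1, -0.045, 0.4, 0],
    [1, -0.045, 0.4, 0]
  ],
  "fingers": 0
}}

```text
time_s: 9.52
tcp_pos: [0.5391, 0.1102, 0.2636]
ee_rot: [[0.056, -0.998, -0.006], [-0.998, -0.056, -0.002], [0.002, 0.006, -1.0]]
wrist_force: [1.5, -0.6, 0.5]
gripper_width: 0.025
```

```bash
python3 pu.py | head -7
```

```text
[0.53909508 0.11016137 0.26359049] [ 1.52840609 -0.60411232  0.54937327]
(-23, 2, 0.18) [ 0.072 -0.003  0.116 -0.   ]
(-23, 2, 0.166) [ 0.072 -0.004  0.233 -0.   ]
(-23, 2, 0.163) [ 0.072 -0.004  0.258 -0.   ]
(-20, 2, 0.1578) [ 0.072 -0.03   0.301 -0.   ]
(-16, 2, 0.1509) [ 0.071 -0.063  0.358 -0.   ]
(-15, 2, 0.147) [ 0.071 -0.072  0.39  -0.   ]
```

>>> {"api": "drive_tool", "payload": {
  "series": [
    [0.085, 0, 0.116, 0],
    [0.085, 0, 0.22, 0],
    [0.085, -0.004, 0.25, 0],
    [0.085, -0.01, 0.27, 0],
    [0.085, -0.01, 0.27, 0]
  ]
}}

```text
time_s: 10.2
tcp_pos: [0.5424, 0.1025, 0.2333]
ee_rot: [[0.059, -0.998, 0.0], [-0.998, -0.059, 0.0], [0.0, -0.0, -1.0]]
wrist_force: [-0.5, -0.4, 0.5]
gripper_width: 0.006
```

>>> {"api": "drive_tool", "payload": {
  "series": [
    [0, -0.014, 0.025, 0],
    [0, -0.028, 0.05, 0],
    [0, -0.042, 0.075, 0],
    [0, -0.05, 0.09, 0],
    [0, -0.05, 0.09, 0]
  ]
}}

```text
time_s: 10.82
tcp_pos: [0.5486, 0.1027, 0.2224]
ee_rot: [[0.059, -0.998, 0.001], [-0.998, -0.059, 0.0], [-0.0, -0.001, -1.0]]
wrist_force: [0.1, 0.1, 1.6]
gripper_width: 0.004
```

>>> {"api": "drive_tool", "payload": {
  "series": [
    [0, -0.01, 0.02, 0],
    [0, -0.02, 0.035, 0],
    [0, -0.02, 0.035, 0]
  ]
}}

```text
time_s: 11.2
tcp_pos: [0.5505, 0.1029, 0.2196]
ee_rot: [[0.06, -0.998, -0.0], [-0.998, -0.06, -0.0], [0.0, 0.0, -1.0]]
wrist_force: [-3.8, 0.6, 10.6]
gripper_width: 0.007
```

>>> {"api": "drive_tool", "payload": {
  "series": [
    [0, -0.008, 0.012, 0],
    [0, -0.015, 0.025, 0],
    [0, -0.015, 0.025, 0]
  ]
}}

```text
time_s: 11.58
tcp_pos: [0.5515, 0.1027, 0.2186]
ee_rot: [[0.06, -0.998, -0.001], [-0.998, -0.06, -0.001], [0.001, 0.001, -1.0]]
wrist_force: [-8.9, 1.6, 19.7]
gripper_width: 0.004
```

Hard stop at 20 N. I'll back off along the axis, move away and look.

>>> {"api": "drive_tool", "payload": {
  "series": [
    [0, 0.03, -0.06, 0],
    [0, 0.06, -0.2, 0],
    [0, 0.06, -0.6, 0],
    [0.5, 0.06, -0.9, 0],
    [1, 0.06, -0.9, 0],
    [1, 0.06, -0.9, 0]
  ]
}}

```text
time_s: 12.32
tcp_pos: [0.552, -0.0206, 0.3241]
ee_rot: [[0.054, -0.999, 0.001], [-0.999, -0.054, -0.0], [0.0, -0.001, -1.0]]
wrist_force: [-0.4, 0.6, -0.8]
gripper_width: 0.003
```

```bash
python3 - <<'E'
from tr import *
S=capture("scene");T=capture("top")
cv2.imwrite("pics/S3.png",S["color"]);cv2.imwrite("pics/T3.png",T["color"])
a=cv2.resize(S["color"][185:235,240:290],(400,400),interpolation=2);b=cv2.resize(T["color"][160:210,195:245],(400,400),interpolation=2)
cv2.imwrite("pics/g4.png",np.hstack([a,b]))
for q in (0,.007,.014):
  for th in (1.25,): 
    f=lambda c,o:[np.round((pix(c,FOOT+(.053+q)*N+i*.023*(np.cos(th)*U+np.sin(th)*Y)+j*.007*(-np.sin(th)*U+np.cos(th)*Y))-o)*8).tolist() for i,j in((1,1),(1,-1),(-1,-1),(-1,1))]
    print(q,th,"S",f(S,[240,185]),"T",f(T,[195,160]))
E
```

```text
0 1.25 S [[275.0, 188.0], [247.0, 189.0], [183.0, 117.0], [211.0, 116.0]] T [[141.0, 226.0], [147.0, 194.0], [258.0, 217.0], [251.0, 248.0]]
0.007 1.25 S [[282.0, 174.0], [254.0, 174.0], [190.0, 102.0], [217.0, 102.0]] T [[140.0, 231.0], [146.0, 200.0], [257.0, 222.0], [250.0, 254.0]]
0.014 1.25 S [[289.0, 159.0], [262.0, 160.0], [197.0, 87.0], [224.0, 87.0]] T [[138.0, 237.0], [145.0, 205.0], [256.0, 228.0], [249.0, 260.0]]
```

View pics/g4.png

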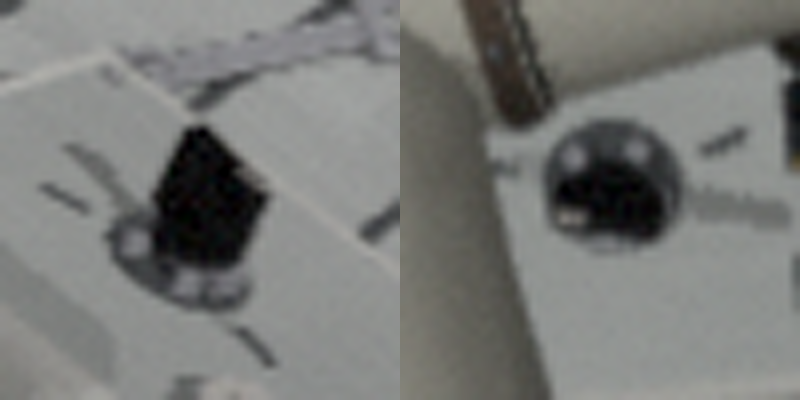

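The bar's top corners moved about 31 px in the scene crop, (208,92)→(200,122), against 29 px predicted for the full 14 mm. So it is home, with the pointer to the left. Handing in.

```bash
python3 - <<'E'
from station import order
print(order.finish_job())
E
```

```text
the job is handed in; nothing more can be done
None
```

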